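# Park the red-handled file on its sloped rest

## Task

Pick up the red-handled file and lay it across the two forks of the wooden file rest: the red handle in the taller fork, the steel blade in the lower one. Leave it lying there by itself, and leave the jars, the bottle and the spool where they are.

Things in the scene. Friction and masses are not known exactly. Their poses are not given: they have to be found in the camera images.
- file_grip (a point): Red-handled hand file, 160 mm long, lying flat; this point is its grip, on the front of the handle, 7 mm above the underside, near its centre of mass. Axes: y from blade tip to handle butt, z up. Handle 66 mm long (from 12 mm ahead of this point, toward the tip, to 54 mm behind it), 16 wide, 13 thick. Blade 88 mm long, 10 wide, 4 thick, its underside 3 mm higher than the handle's. 40 to 85 g.
- file_butt (a point): Butt end of the red handle, 54 mm from file_grip along the file's y axis.
- file_tip (a point): Tip of the file's steel blade, 106 mm from file_grip against the file's y axis.
- file_rest: Fixed rest: dark wooden base 70 x 150 x 10 mm, two stems with open black forks 98 mm apart, nothing between them above the base. Origin: centre of the base's underside, on the bench; y along the base from the lower to the taller fork, z up. With the file parked well file_grip is at x 0, y +9, z +74 mm in this frame and the file's y axis rises 15 degrees toward the rest's +y.
- upper_fork (a point): Middle of the saddle floor of the taller fork, 77 mm above the bench, 49 mm from the rest's centre. Each fork is 8 mm thick along the file, with a floor 12 mm wide that slopes 15 degrees along the file, and two arms that spread outward and up, 40 mm apart inside at their tips, 20 mm above the floor.
- lower_fork (a point): Middle of the saddle floor of the lower fork, 54 mm above the bench, 49 mm from the rest's centre on the other side.
- solder_spool_mid (a point): Bystander: grey spool of solder wire standing on its flange, 52 mm across, 28 mm high; loose, to be left alone. This point is on its axis, 20 mm above the bench.
- wood_jar_mid (a point): Bystander: small round glass jar with a wood-coloured lid, 48 mm across, 56 mm high; loose, to be left alone. This point is on its axis, 20 mm above the bench.
- flux_bottle_mid (a point): Bystander: yellow and white plastic bottle with a red pointed cap, 43 mm across, 108 mm high; loose, to be left alone. This point is on its axis, 20 mm above the bench.
- red_file: The same file; origin under its middle, 26 mm from file_grip against the file's y axis and 7 mm lower.

How it is judged:
At the end, for the whole second after the job is handed in: The file rests, still and released, in both forks: handle in the taller, blade in the lower; butt 78 to 98 mm and tip 32 to 56 mm above the bench, butt within 12 mm and tip within 16 mm of the rest's centre line, and within 20 mm lengthwise of its proper place (z of file_butt in the frame of file_rest between 0.078 and 0.098 m and z of file_tip in the frame of file_rest between 0.032 and 0.056 m and x of file_butt in the frame of file_rest between -0.012 and 0.012 m and x of file_tip in the frame of file_rest between -0.016 and 0.016 m and y of file_grip in the frame of file_rest between -0.011 and 0.029 m and contact force between red_file and file_rest above 0.2 N and linear speed of red_file below 0.02 m/s); the robot touches nothing.
It fails at once if the wood-lidded jar, the bottle or the spool was shifted or toppled (moved more than 30 mm) (distance of any of solder_spool_mid, wood_jar_mid, flux_bottle_mid from where it was at the start of the episode above 0.03 m).
It also fails if it takes over 40 s, if anything falls off the work surface, if the arm or the gripper's body presses on something with over 40 N, if the wrist force passes 120 N, or if a joint passes its speed limit or range.

## Robot

A 6-joint arm with a two-finger parallel gripper is mounted at the origin on a cart in front of the work surface, level with it; the furniture and walls round the work are solid. World frame = base frame: x ahead of the robot, y to its left, z up, the work surface at z = 0. Lengths are in m, angles in rad, forces in N, time in s.
With the tool pointing down it reaches from about 0.35 to 0.85 m from the base axis. Payload 8.1 kg.
Tool frame: the origin (TCP) lies between the finger pads; the fingertips stand 11 mm ahead of it and the grasp point (between the pads) lies 8 mm behind it (robot.tips_ahead is the distance from the TCP to the fingertips, in m); z points along the fingers, y is the line along which they close (so a half turn about z gives the same grasp; the last joint's range is limited). The gripper opens to 93 mm and grips with 3 to 60 N. Pads are 15 mm wide; open, the fingers measure 128 mm over their backs; the gripper's body (75 mm by 188 mm) begins 65 mm behind the grasp point.
Start: joints at [-1.229, 0.13, 1.488, -0, 1.523, -0.085], TCP at [0.248, -0.546, 0.23] pointing down, gripper open.
Joint ranges: [-2.96, 2.96], [-0.89, 2.26], [0.02, 2.5], [-1.34, 4.48], [0, 2.73], [-2.66, 2.66]. Speed limits (rad/s): [2.39, 2.39, 2.79, 3.14, 3.14, 3.14].

## Interface

Orientations are given as a rotation vector (axis times angle).
In Python, from plant import robot gives the robot as it stands. The module is installed in compiled form; this text tells all that it offers.
- The arm moves only by the tool move_arm, never from a script. Its argument "deltas" is one flat list of numbers, 7 for each row, row after row: the shift along the tool's x, y, z in m, then the turn, a rotation vector about the tool's x, y, z in rad, then the opening, from 0 (shut) to 1 (fully open). A call has 1 to 12 rows; each row is the pose to reach, as a shift and turn from the pose commanded when the call began, along the tool's axes at that moment; what a row does not reach only later rows make up. A row lasts 1/8 s, in which the tool goes at most 62.5 mm and 10.7 degrees, less where a joint would pass 70% of its speed; a pose out of reach is approached as far as the arm can. A call with a gripper value outside its range is refused whole. The fingers move at their own pace and stop on an object; "squeeze" is the grip in N (left out, the last holds). Time passes only in rows, so rows that repeat a pose let the fingers close. It gives the time, the measured TCP pose, the force, the opening and the grip force at its end, in the units of the state.
- robot.read_state(): the state, without advancing time (a new reading comes with each control period).
- robot.read_camera(name): name is "side" or "top" or "wrist"; returns (picture, depth): 480x640x3 uint8, red, green, blue; 480x640 float32, m along the optical axis (not along the pixel's ray), 0 where there is no reading.
- robot.camera_model(name): a dict with "K" (3x3 intrinsics, pixels), "R" (3x3) and "t" (3): a world point X has camera coordinates R X + t; the wrist camera has in their place "tool_from_camera" (4x4, takes a point from camera to tool coordinates, whose origin is the TCP and whose axes are the flange's). Camera axes: x right, y down, z forward; pixel columns grow to the right and rows downward; lengths in m; the calibration is good to about 2 mm. A picture is of the moment at which its call begins: read the wrist's pose just before it. camera_model takes no time and is no camera call.
- robot.close_job(): hands the job in; it is judged then, once.
Trained networks look in the newest picture that a camera, given by its name, has taken for a name from the list of things; names that differ only in an ending like _2 or _b are one class to them, and where a whole thing is asked for, a point or a joint stands for the part that bears it (a point fixed in the world has none). Each returns a list of dicts, best first, with "confidence" (0 to 1); they miss things now and then, are a little off and sometimes report something else, mostly with a low value. They report only what shows in the picture. A call takes as long as a camera call.
- robot.recognise(camera, label): "uv" ([column, row] in pixels, amid what is visible of it).
The state is a dict: "t": time; "q": joint angles; "dq": joint speeds; "joint_torque": joint torques, N m; "tool_pos": TCP position; "orientation": TCP orientation; "force": force on the tool from outside, world axes, zero at the start; "wrist_torque": the same for the moment, N m; "opening": finger opening in m; "gripper_force": force on a finger pad.
Only numpy, scipy, OpenCV 4.12 (cv2) and the standard library are available. Lean on these libraries where they do the work, as an engineer would, in place of code of your own. Each camera call takes 0.05 s, during which the arm holds its last target. There are 200 camera calls.

## Working session

There is one attempt and no reset: what is moved stays moved. The work goes in short steps, Python scripts to look and compute and a tool call to move; the robot and the scene stay as the last step left them, time stands still between calls to the robot, and variables do not carry over. Pictures are saved under pics/ and viewed, at most 10 in all, crops included, and the job is handed in when it is done.

Besides the shell and the picture viewer there is one more tool, called after "Emit:" as name(argument=value, ...) on one line, values as JSON. move_arm: Moves the arm, as the interface text tells. Its arguments: {"type":"object","properties":{"deltas":{"type":"array","items":{"type":"number"}},"squeeze":{"type":"number"}},"required":["deltas"]}

```bash
mkdir -p pics
cat > h.py <<'E'
from plant import robot
import numpy as np, cv2
from scipy.spatial.transform import Rotation as Ro
def save(c,n):
    s=robot.read_state(); p,d=robot.read_camera(c); cv2.imwrite(f'pics/{n}.png',p[:,:,::-1]); np.savez(f'pics/{n}.npz',d=d,p=p,pos=s['tool_pos'],ori=s['orientation']); return s,p,d
def toworld(c,uv,z,s=None):
    m=robot.camera_model(c);K=np.array(m['K']);uv=np.atleast_2d(uv);z=np.atleast_1d(z)
    X=np.c_[(uv[:,0]-K[0,2])/K[0,0]*z,(uv[:,1]-K[1,2])/K[1,1]*z,z]
    if c=='wrist':
        T=np.array(m['tool_from_camera']);X=X@T[:3,:3].T+T[:3,3]
        return X@Ro.from_rotvec(s['orientation']).as_matrix().T+s['tool_pos']
    return (X-np.array(m['t']))@np.array(m['R'])
E
python3 - <<'E'
from h import *
for c in ['top','side']:
    s,p,d=save(c,c+'0')
    for l in ['file_grip','file_butt','file_tip','file_rest','upper_fork','lower_fork','solder_spool_mid','wood_jar_mid','flux_bottle_mid']:
        for r in robot.recognise(c,l)[:2]:
            u,v=map(int,np.round(r['uv'])); z=d[v,u]
            print(c,l,(u,v),round(r['confidence'],2),toworld(c,(u,v),z)[0].round(3))
print(s)
E
```

```text
top file_grip (321, 273) 0.69 [ 0.583 -0.03   0.01 ]
top file_butt (323, 270) 0.85 [ 0.59  -0.034  0.009]
top file_butt (426, 304) 0.22 [ 0.525 -0.259  0.009]
top file_tip (320, 271) 0.54 [ 0.588 -0.027  0.01 ]
top file_rest (424, 308) 0.74 [ 0.346 -0.03   1.348]
top file_rest (231, 194) 0.22 [0.741 0.172 0.056]
top upper_fork (426, 305) 0.96 [ 0.523 -0.259  0.011]
top upper_fork (264, 213) 0.65 [0.708 0.101 0.03 ]
top lower_fork (427, 306) 0.91 [ 0.521 -0.261  0.009]
top solder_spool_mid (264, 213) 0.56 [0.708 0.101 0.03 ]
top wood_jar_mid (234, 195) 0.67 [0.739 0.166 0.056]
top wood_jar_mid (321, 269) 0.51 [ 0.591 -0.029  0.014]
top flux_bottle_mid (192, 216) 0.65 [0.685 0.251 0.065]
top flux_bottle_mid (426, 309) 0.5 [ 0.514 -0.259  0.011]
side file_butt (332, 272) 0.62 [ 0.601 -0.014  0.01 ]
side file_tip (336, 273) 0.63 [ 0.594 -0.017  0.007]
side file_rest (388, 216) 0.78 [ 0.525 -0.265  0.009]
side upper_fork (386, 221) 0.92 [ 0.524 -0.205  0.029]
side upper_fork (333, 272) 0.37 [ 0.599 -0.013  0.012]
side lower_fork (386, 217) 0.96 [ 0.525 -0.205  0.039]
side lower_fork (226,
[... 318 characters left out ...]
't': 0.5, 'q': array([-1.22939871e+00,  1.30433225e-01,  1.48822758e+00, -2.34941222e-05,
        1.52297780e+00, -8.53947759e-02]), 'dq': array([ 5.88393560e-04, -1.88659067e-03, -1.68499287e-04,  1.39562432e-03,
        1.10701455e-05, -1.10562040e-03]), 'joint_torque': array([-8.42269878e-05, -5.59172416e+01, -4.91570377e+01,  7.67740142e-02,
        2.42129678e-02, -1.41473870e-05]), 'tool_pos': array([ 0.24838594, -0.54616851,  0.22960019]), 'orientation': array([-3.07029088e+00, -6.65320063e-01,  4.57744235e-05]), 'force': array([ 0.65630959,  0.30581026, -0.21360536]), 'wrist_torque': array([-0.0290597 ,  0.00474715,  0.00330934]), 'gripper_force': 0.0, 'opening': 0.09286314005378113}
```

View pics/top0.png

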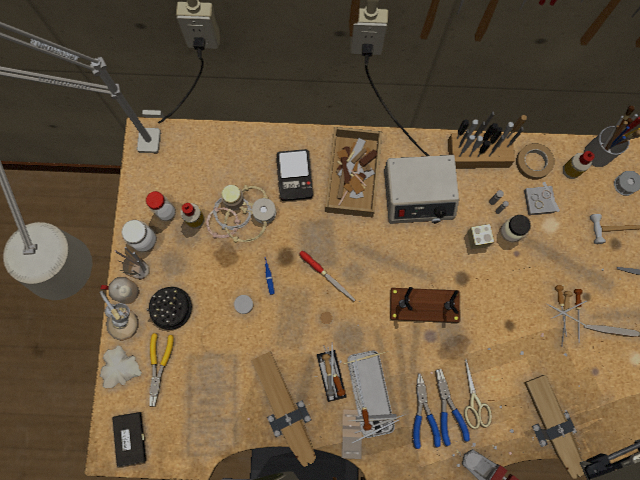

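View pics/side0.png

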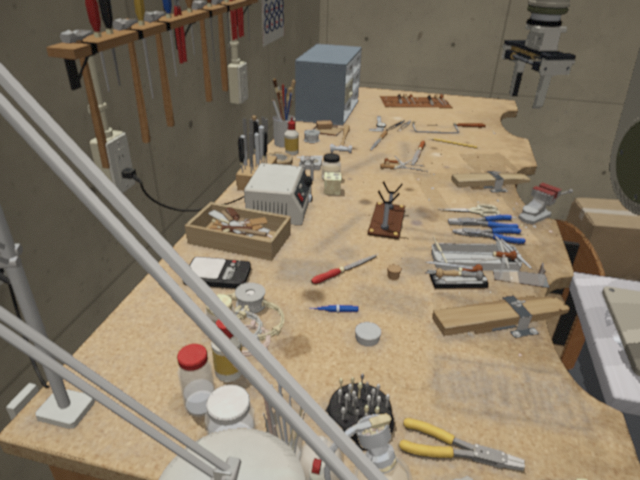

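The top view shows the file with its red handle from (302,252) to (325,273) and its blade tip at about (354,300). The rest is at (425,305), with forks near (405,300) and (452,302). The side view agrees. Next I'll bring the wrist camera over both.

```bash
cat >> h.py <<'E'
def delta(pos,R,s=None):
    s=s or robot.read_state(); A=Ro.from_rotvec(s['orientation'])
    d=A.inv().apply(np.array(pos)-s['tool_pos']); w=(A.inv()*Ro.from_matrix(R)).as_rotvec()
    return d.round(4),w.round(4)
def down(yaw): # tool z down, tool y at angle yaw (world)
    y=np.array([np.cos(yaw),np.sin(yaw),0]);z=np.array([0,0,-1.]);return np.c_[np.cross(y,z),y,z]
E
python3 - <<'E'
from h import *
m=robot.camera_model('wrist');print(np.array(m['K']).round(1),np.array(m['tool_from_camera']).round(3))
s=robot.read_state();A=Ro.from_rotvec(s['orientation']).as_matrix();print(A.round(3), np.arctan2(A[1,1],A[0,1]))
# mean top file geometry
z=np.load('pics/top0.npz');p=z['p'].astype(int);d=z['d']
sub=np.zeros(d.shape,bool);sub[245:280,295:335]=1
red=sub&(p[:,:,0]>120)&(p[:,:,1]<70)
v,u=np.nonzero(red);X=toworld('top',np.c_[u,v],d[v,u]);print(len(u),X.mean(0),X.max(0),X.min(0))
tip=toworld('top',(354,300),d[300,354])[0];print(tip)
# points above base in rest area
v,u=np.mgrid[285:325,385:465];v=v.ravel();u=u.ravel();X=toworld('top',np.c_[u,v],d[v,u])
for lo,hi in[(.006,.02),(.03,.06),(.06,.075),(.075,.12)]:
    k=(X[:,2]>lo)&(X[:,2]<hi);print(lo,k.sum(),X[k].mean(0).round(3) if k.any() else '', X[k].min(0).round(3) if k.any() else '',X[k].max(0).round(3) if k.any() else '')
k=X[:,2]>.03
print(np.c_[X[k],u[k],v[k]].round(3)[::4])
print(delta([.50,-.14,.42],down(np.pi/2)),delta([.50,-.14,.42],down(-np.pi/2)))
E
```

```text
[[427.2   0.  321.5]
 [  0.  427.2 238.5]
 [  0.    0.    1. ]] [[ 0.    -0.963 -0.269  0.075]
 [ 1.     0.001 -0.001  0.   ]
 [ 0.001 -0.269  0.963 -0.155]
 [ 0.     0.     0.     1.   ]]
[[ 0.91   0.414  0.   ]
 [ 0.414 -0.91  -0.   ]
 [-0.     0.    -1.   ]] -1.143995285805783
138 [ 0.60933125 -0.00663031  0.01182647] [0.63124117 0.01814623 0.01895199] [ 0.58737949 -0.03173645  0.00478804]
[ 0.52770151 -0.10377495  0.00560033]
0.006 1857 [ 0.522 -0.256  0.011] [ 0.484 -0.342  0.006] [ 0.569 -0.17   0.02 ]
0.03 66 [ 0.525 -0.286  0.051] [ 0.513 -0.312  0.031] [ 0.537 -0.204  0.06 ]
0.06 65 [ 0.525 -0.294  0.068] [ 0.501 -0.316  0.06 ] [ 0.547 -0.204  0.075]
0.075 97 [ 0.524 -0.214  0.086] [ 0.5   -0.309  0.075] [ 0.548 -0.204  0.102]
[[ 3.460e-01 -3.000e-02  1.348e+00  4.560e+02  2.860e+02]
 [ 5.480e-01 -2.160e-01  9.200e-02  4.120e+02  2.870e+02]
 [ 5.440e-01 -2.150e-01  1.000e-01  4.120e+02  2.880e+02]
 [ 5.430e-01 -2.140e-01  9.300e-02  4.110e+02  2.890e+02]
 [ 5.410e-01 -2.120e-01  9.300e-02  4.100e+02  2.900e+02]
 [ 5.400e-01 -2.110e-01  8.800e-02  4.090e+02  2.910e+02]
 [ 5.4
[... 2593 characters left out ...]
3.080e+02]
 [ 3.460e-01 -3.000e-02  1.348e+00  4.340e+02  3.080e+02]
 [ 5.120e-01 -3.080e-01  6.200e-02  4.540e+02  3.080e+02]
 [ 5.020e-01 -2.140e-01  9.900e-02  4.110e+02  3.090e+02]
 [ 5.100e-01 -3.080e-01  6.300e-02  4.540e+02  3.090e+02]
 [ 5.080e-01 -3.060e-01  6.400e-02  4.530e+02  3.100e+02]
 [ 5.070e-01 -3.130e-01  6.800e-02  4.570e+02  3.100e+02]
 [ 5.050e-01 -3.120e-01  7.000e-02  4.570e+02  3.110e+02]
 [ 5.020e-01 -3.090e-01  7.600e-02  4.560e+02  3.120e+02]
 [ 5.010e-01 -3.130e-01  7.000e-02  4.570e+02  3.130e+02]]
(array([ 0.3972, -0.2656, -0.1904]), array([ 0.0000e+00,  1.0000e-04, -2.7148e+00])) (array([ 0.3972, -0.2656, -0.1904]), array([ 1.000e-04, -0.000e+00,  4.268e-01]))
```

Run:
```python
from h import *
print(delta([.597,-.023,.2],down(-0.707)))
```

```text
(array([ 0.5339, -0.332 ,  0.0296]), array([ 1.00e-04,  0.00e+00, -4.37e-01]))
```

Emit:
move_arm(deltas=[0.05,-0.03,0,0,0,-0.05,1,0.1,-0.06,0,0,0,-0.1,1,0.15,-0.09,0,0,0,-0.15,1,0.2,-0.12,0,0,0,-0.2,1,0.25,-0.15,0,0,0,-0.25,1,0.3,-0.18,0,0,0,-0.3,1,0.35,-0.21,0.01,0,0,-0.35,1,0.4,-0.24,0.02,0,0,-0.4,1,0.45,-0.275,0.03,0,0,-0.437,1,0.5,-0.305,0.03,0,0,-0.437,1,0.534,-0.332,0.03,0,0,-0.437,1,0.534,-0.332,0.03,0,0,-0.437,1])

```text
t: 2.5
tool_pos: [0.5978, -0.02, 0.1994]
orientation: [-2.85, -1.321, -0.0]
force: [-0.8, -0.8, 0.8]
opening: 0.0927
gripper_force: 0.0
```

Run:
```python
from h import *
s,p,d=save('wrist','w1');print(s['tool_pos'],s['orientation'])
for l in ['file_grip','file_butt','file_tip']:
    for r in robot.recognise('wrist',l)[:2]:
        u,v=map(int,np.round(r['uv'])); print(l,(u,v),r['confidence'],toworld('wrist',(u,v),d[v,u],s)[0].round(4))
q=p.astype(int);red=((q[:,:,0]>110)&(q[:,:,1]<70)&(q[:,:,2]<80)).astype(np.uint8)
n,lab,st,c=cv2.connectedComponentsWithStats(red);i=1+st[1:,4].argmax();v,u=np.nonzero(lab==i)
X=toworld('wrist',np.c_[u,v],d[v,u],s);m=X.mean(0);w,V=np.linalg.eigh(np.cov(X[:,:2].T));a=V[:,1]*np.sign(V[1,1])
e=(X-m)[:,:2]@a;f=(X-m)[:,:2]@V[:,0]
print(c[i],st[i],m,a,np.degrees(np.arctan2(a[1],a[0])),e.min(),e.max(),f.min(),f.max(),X[:,2].max())
```

```text
[ 0.59784258 -0.01997594  0.19935894] [-2.84988449e+00 -1.32050299e+00 -2.70219428e-04]
file_grip (325, 215) 0.66 [ 0.5995 -0.022   0.0127]
file_butt (325, 211) 0.88 [ 0.6016 -0.0196  0.0122]
file_tip (324, 212) 0.78 [ 0.6005 -0.0196  0.0126]
[323.86303502 189.01945525] [ 315  150   19   80 1285] [ 0.61243835 -0.00529051  0.01311471] [0.64357719 0.76538121] 49.940918437317826 -0.033959464721034664 0.05412338916171522 -0.00745162318480925 0.007415677847645425 0.35433672476418
```

View pics/w1.png

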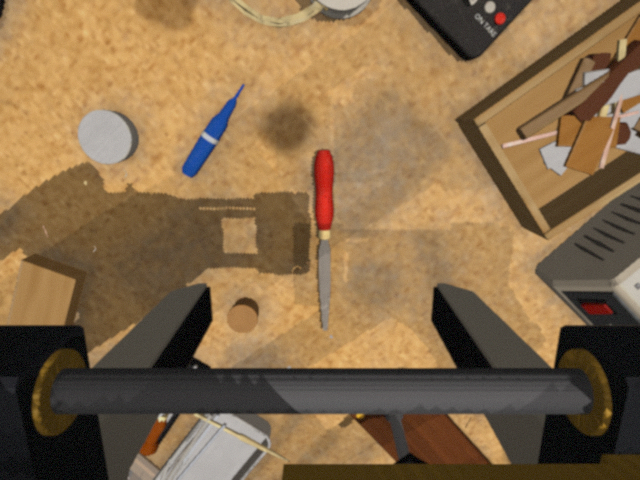

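The file lies vertically in the wrist view: handle from (324,150) to (324,230), tip at (325,328). The red length is 66 mm, its top is at z = 13 mm, and the top-camera position agrees.

Run:
```python
from h import *
s=robot.read_state();print(s['tool_pos']);print(delta([.5983,-.0221,.013],down(np.radians(-40.06))))
```

```text
[ 0.59667993 -0.02392007  0.19962417]
(array([0.0025, 0.    , 0.1866]), array([ 0.0001,  0.0004, -0.0088]))
```

Emit:
move_arm(deltas=[0.0025,0,0.05,0,0,-0.009,1,0.0025,0,0.1,0,0,-0.009,1,0.0025,0,0.145,0,0,-0.009,1,0.0025,0,0.165,0,0,-0.009,1,0.0025,0,0.178,0,0,-0.009,1,0.0025,0,0.186,0,0,-0.009,1,0.0025,0,0.186,0,0,-0.009,1,0.0025,0,0.186,0,0,-0.009,1])

```text
t: 3.7
tool_pos: [0.5997, -0.0211, 0.0149]
orientation: [2.846, 1.328, 0.003]
force: [0.6, 0.5, 0.4]
opening: 0.0931
gripper_force: 0.0
```

Emit:
move_arm(deltas=[0,0,0,0,0,0,0,0,0,0,0,0,0,0,0,0,0,0,0,0,0,0,0,0,0,0,0,0,0,0,0,0,0,0,0,0,0,0,0,0,0,0,0,0,0,0,0,0,0], squeeze=25)

```text
t: 4.58
tool_pos: [0.5987, -0.021, 0.0136]
orientation: [-2.847, -1.328, 0.0]
force: [0.5, 0.1, -0.0]
opening: 0.0276
gripper_force: 0.0
```

Emit:
move_arm(deltas=[0,0,0,0,0,0,0,0,0,0,0,0,0,0,0,0,0,0,0,0,0,0,0,0,0,0,0,0,0,0,0,0,0,0,0])

```text
t: 5.2
tool_pos: [0.5987, -0.021, 0.0136]
orientation: [2.847, 1.328, 0.0]
force: [-0.3, -0.3, -0.1]
opening: 0.0144
gripper_force: 25.0
```

Emit:
move_arm(deltas=[0,0,-0.03,0,0,0,0,0,0,-0.07,0,0,0,0,0,0,-0.12,0,0,0,0,0,0,-0.16,0,0,0,0,0,0,-0.17,0,0,0,0,0,0,-0.17,0,0,0,0,0,0,-0.17,0,0,0,0])

```text
t: 6.08
tool_pos: [0.5974, -0.0209, 0.181]
orientation: [-2.845, -1.327, 0.005]
force: [-0.6, -1.1, -0.9]
opening: 0.0145
gripper_force: 25.0
```

Run:
```python
from h import *
s,p,d=save('wrist','w2');print({k:s[k] for k in('tool_pos','force','opening','gripper_force','wrist_torque')})
```

```text
{'tool_pos': array([ 0.59737999, -0.02086403,  0.18103749]), 'force': array([-0.56985683, -1.05903106, -0.87016452]), 'opening': 0.014483613554750512, 'gripper_force': 24.998104500118643, 'wrist_torque': array([-0.0068272 , -0.0466681 ,  0.03278744])}
```

View pics/w2.png

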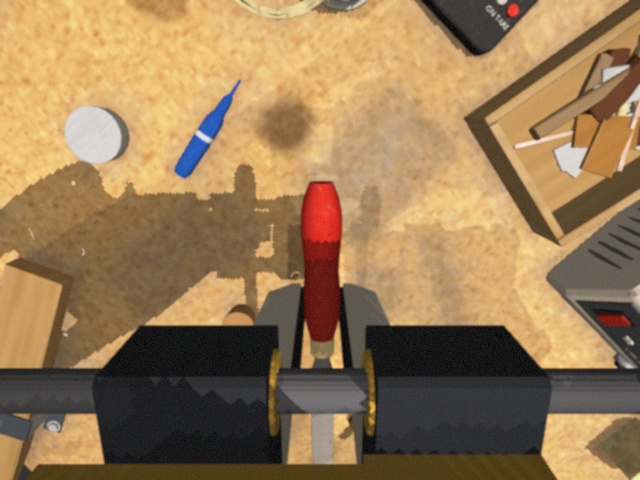

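The file is held straight between the fingers: butt at (321,183), handle front at (321,340), blade running down the middle. Now to measure its pose in the tool frame.

Run:
```python
from h import *
z=np.load('pics/w2.npz');p=z['p'].astype(int);d=z['d'];s={'tool_pos':np.zeros(3),'orientation':np.zeros(3)}
for u0 in(317,321,325):
  for v in range(183,345,12):
    if u0==321: print(v,p[v,u0],toworld('wrist',(u0,v),d[v,u0],s)[0].round(4))
red=(p[:,:,0]>80)&(p[:,:,1]<60);red[:,:295]=0;red[:,350:]=0;red[345:]=0
for v in(190,210,230,260,290,320):
  u=np.nonzero(red[v])[0];print(v,u.min(),u.max(),toworld('wrist',((u.min()+u.max())/2,v),d[v,int(u.mean())],s)[0].round(4))
```

```text
183 [150  25  14] [ 0.0518 -0.0003  0.0047]
195 [234  63  49] [ 0.0477 -0.0003  0.0027]
207 [237  59  44] [ 0.0434 -0.0003  0.0012]
219 [232  50  35] [ 0.0389 -0.0003  0.0008]
231 [230  57  43] [ 0.0344 -0.0003  0.0003]
243 [156  34  29] [ 0.0296 -0.0003  0.0007]
255 [137  32  24] [ 0.0248 -0.0003  0.0009]
267 [107  30  25] [ 0.0196 -0.0003  0.0018]
279 [105  27  15] [ 0.014  -0.0003  0.0034]
291 [103  20  12] [ 0.0102 -0.0003  0.0004]
303 [103  21  14] [ 0.0047 -0.0003  0.0012]
315 [106  23  19] [-0.0004 -0.0003  0.0011]
327 [99 19 20] [-0.0061 -0.0003  0.0018]
339 [96 20 16] [-0.0127 -0.0003  0.0041]
190 307 334 [ 0.0495 -0.0005  0.0026]
210 302 340 [ 0.0422 -0.0003  0.0018]
230 300 340 [ 0.0348 -0.0007  0.0003]
260 303 337 [ 0.0224 -0.0007  0.0019]
290 305 338 [ 0.0105 -0.0001  0.0006]
320 304 338 [-0.003  -0.0003  0.0019]
```

Run:
```python
from h import *
R=Ro.from_euler('x',15,degrees=True).as_matrix()@down(0)
g=np.array([-.001,-.0005,.0065])
P=np.array([.5245,-.2495,.074])-R@g
print(P,delta(P+[0,0,.075],R), robot.read_state()['tool_pos'])
```

```text
[ 0.525      -0.2502164   0.08053734] (array([-0.2222,  0.0921,  0.0256]), array([ 0.0874,  0.252 , -0.6945])) [ 0.59735631 -0.02085329  0.18098398]
```

Emit:
move_arm(deltas=[-0.028,0.012,0,0.011,0.032,-0.087,0,-0.056,0.023,0,0.022,0.063,-0.174,0,-0.084,0.035,0,0.033,0.095,-0.26,0,-0.112,0.046,0,0.044,0.126,-0.347,0,-0.14,0.058,0,0.055,0.158,-0.434,0,-0.168,0.07,0,0.066,0.189,-0.521,0,-0.196,0.081,0.01,0.077,0.221,-0.608,0,-0.222,0.092,0.02,0.087,0.252,-0.6945,0,-0.222,0.092,0.0256,0.087,0.252,-0.6945,0,-0.222,0.092,0.0256,0.087,0.252,-0.6945,0,-0.222,0.092,0.0256,0.087,0.252,-0.6945,0])

```text
t: 7.5
tool_pos: [0.5268, -0.2491, 0.158]
orientation: [-2.083, -2.085, -0.278]
force: [0.4, 0.4, -1.2]
opening: 0.014
gripper_force: 25.0
```

Run:
```python
from h import *
s,p,d=save('wrist','w3');print({k:s[k] for k in('tool_pos','orientation','force','opening','gripper_force')})
v,u=np.mgrid[0:480,0:640];v=v.ravel();u=u.ravel();dd=d[v,u];k=dd>0;u=u[k];v=v[k];X=toworld('wrist',np.c_[u,v],dd[k],s)
k=(abs(X[:,0]-.5245)<.05)&(abs(X[:,1]+.2585)<.1)&(X[:,2]>.006)&(X[:,2]<.014);print('base',k.sum(),np.percentile(X[k],[1,50,99],axis=0).round(4))
k=(abs(X[:,0]-.5245)<.03)&(X[:,1]>-.225)&(X[:,1]<-.195)&(X[:,2]>.07)&(X[:,2]<.105);print('upper',k.sum(),np.percentile(X[k],[1,50,99],axis=0).round(4))
R=Ro.from_euler('x',15,degrees=True).as_matrix()@down(0)
P=np.array([.525,-.2502,.0805])
print(delta(P,R))
save('side','s3'); p=cv2.imread('pics/s3.png')[150:290,300:480]; w=cv2.imread('pics/w3.png')
cv2.imwrite('pics/c3.png',np.hstack([cv2.resize(p,(514,400),interpolation=2),cv2.resize(w,(533,400))])[:, :1047]) ; i=cv2.imread('pics/c3.png'); cv2.imwrite('pics/c3.png',cv2.resize(i,(800,306)))
```

```text
{'tool_pos': array([ 0.52679126, -0.24914769,  0.15803168]), 'orientation': array([-2.08259687, -2.08491568, -0.27816544]), 'force': array([ 0.39042087,  0.36994182, -1.20235284]), 'opening': 0.014047247861185113, 'gripper_force': 24.999265540391207}
base 5313 [[ 0.4921 -0.3131  0.0075]
 [ 0.5167 -0.2274  0.0098]
 [ 0.5607 -0.182   0.0117]]
upper 696 [[ 0.5029 -0.2164  0.0837]
 [ 0.5148 -0.2113  0.0929]
 [ 0.5495 -0.2055  0.0979]]
(array([-0.021 , -0.0023,  0.0749]), array([0.0043, 0.0008, 0.002 ]))
```

View pics/c3.png

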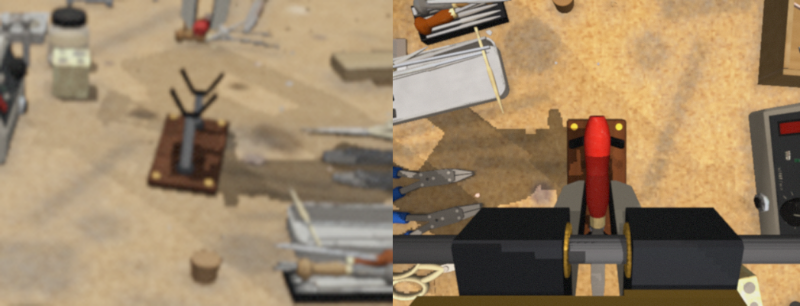

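The wrist view shows the handle centred over the taller fork at about (597,140), and the base is aligned. The fork centre comes out at x = 0.526, y = -0.211. I'll descend.

Emit:
move_arm(deltas=[-0.006,-0.0013,0.02,0.004,0,0.002,0,-0.011,-0.0013,0.038,0.004,0,0.002,0,-0.015,-0.0013,0.053,0.004,0,0.002,0,-0.018,-0.0013,0.063,0.004,0,0.002,0,-0.02,-0.0013,0.07,0.004,0,0.002,0,-0.0205,-0.0013,0.073,0.004,0,0.002,0,-0.0205,-0.0013,0.073,0.004,0,0.002,0,-0.0205,-0.0013,0.073,0.004,0,0.002,0])

```text
t: 8.6
tool_pos: [0.5259, -0.2514, 0.0828]
orientation: [-2.084, -2.082, -0.274]
force: [-0.4, 0.1, -1.3]
opening: 0.0147
gripper_force: 25.0
```

Run:
```python
from h import *
s,p,d=save('wrist','w4');print({k:s[k] for k in('t','tool_pos','force','wrist_torque','opening')})
R=Ro.from_euler('x',15,degrees=True).as_matrix()@down(0)
print(delta(np.array([.526,-.2502,.0805]),R,s))
save('side','s4'); p=cv2.imread('pics/s4.png')[150:255,320:460]
cv2.imwrite('pics/c4.png',np.hstack([cv2.resize(p,(400,300),interpolation=2),cv2.resize(cv2.imread('pics/w4.png'),(400,300))]))
```

```text
{'t': 8.6, 'tool_pos': array([ 0.52586444, -0.25142841,  0.08283762]), 'force': array([-0.40638049,  0.13210622, -1.26149154]), 'wrist_torque': array([-0.17947378, -0.10547494,  0.00180462]), 'opening': 0.01474952551197955}
(array([0.0006, 0.0001, 0.0026]), array([ 0.001 ,  0.0012, -0.0007]))
```

View pics/c4.png

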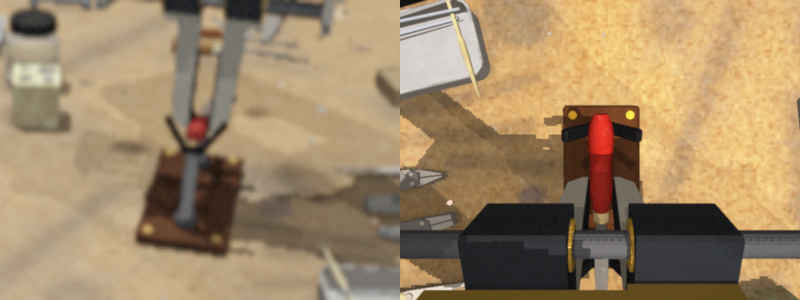

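The handle is between the arms of the taller fork: (200,128) in the side crop and (600,130) in the wrist view. I'll lower it the last 2 to 3 mm and watch the force.

Emit:
move_arm(deltas=[0,0,0.0012,0,0,0,0,0,0,0.0022,0,0,0,0,0,0,0.0022,0,0,0,0,0,0,0.0022,0,0,0,0])

```text
t: 9.2
tool_pos: [0.5258, -0.2507, 0.0804]
orientation: [-2.083, -2.082, -0.274]
force: [1.3, 0.5, 1.2]
opening: 0.0144
gripper_force: 25.0
```

Emit:
move_arm(deltas=[0,0,0,0,0,0,0,0,0,0,0,0,0,0,0,0,0,0,0,0,0.25,0,0,0,0,0,0,0.4,0,0,0,0,0,0,0.4,0,0,0,0,0,0,0.5,0,0,0,0,0,0,0.5,0,0,0,0,0,0,0.5], squeeze=4)

```text
t: 10.2
tool_pos: [0.5255, -0.2506, 0.0801]
orientation: [-2.083, -2.081, -0.274]
force: [-0.1, -0.7, -0.3]
opening: 0.0464
gripper_force: 0.0
```

Run:
```python
from h import *
s,p,d=save('wrist','w5');print({k:s[k] for k in('t','tool_pos','force','opening')})
save('side','s5'); p=cv2.imread('pics/s5.png')[150:255,320:460]
cv2.imwrite('pics/c5.png',np.hstack([cv2.resize(p,(400,300),interpolation=2),cv2.resize(cv2.imread('pics/w5.png'),(400,300))]))
```

```text
{'t': 10.2, 'tool_pos': array([ 0.52551044, -0.25057905,  0.08008954]), 'force': array([-0.12632852, -0.73976998, -0.27345442]), 'opening': 0.046409774504291894}
```

View pics/c5.png

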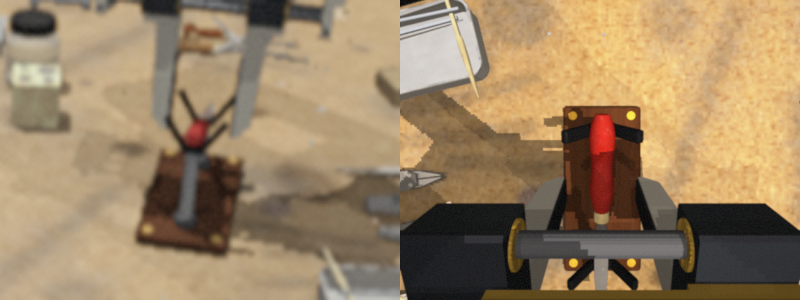

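The file stays in both forks with the fingers open. The handle is at (602,140) in the upper fork, and the blade at (600,270) in the lower one. I'll open a little more, back straight up along the tool axis and check.

Emit:
move_arm(deltas=[0,0,0,0,0,0,0.8,0,0,0,0,0,0,0.8,0,0,-0.02,0,0,0,0.8,0,0,-0.05,0,0,0,0.8,0,0,-0.1,0,0,0,0.8,0,0,-0.15,0,0,0,0.8,0,0,-0.17,0,0,0,0.8,0,0,-0.17,0,0,0,0.8,0,0,-0.17,0,0,0,0.8,0,0,-0.17,0,0,0,0.8])

```text
t: 11.55
tool_pos: [0.5247, -0.2935, 0.242]
orientation: [-2.08, -2.078, -0.273]
force: [-1.0, -0.0, -0.9]
opening: 0.0742
gripper_force: 0.0
```

Run:
```python
from h import *
s,p,d=save('wrist','w6');print({k:s[k] for k in('t','tool_pos','force','opening')})
q=p.astype(int);red=((q[:,:,0]>90)&(q[:,:,1]<70)&(q[:,:,2]<80)&(d>0)).astype(np.uint8);red[:,:220]=0;red[:,420:]=0
n,l,st,c=cv2.connectedComponentsWithStats(red);i=1+st[1:,4].argmax();v,u=np.nonzero(l==i)
X=toworld('wrist',np.c_[u,v],d[v,u],s);X=X[X[:,2]<.12]
y=X[:,1];f=np.polyfit(y,X[:,2],1);h=np.polyfit(y,X[:,0],1)
print(np.percentile(X,[1,50,99],axis=0).round(4),'pitch',np.degrees(np.arctan(f[0])),'yaw off',np.degrees(np.arctan(h[0])),'x at butt',np.polyval(h,y.max()),'x at tip',np.polyval(h,y.max()-.155))
```

```text
{'t': 11.55, 'tool_pos': array([ 0.52472318, -0.2934653 ,  0.24198716]), 'force': array([-1.00933137, -0.02333296, -0.94952576]), 'opening': 0.07416161465613023}
[[ 0.5171 -0.3208  0.008 ]
 [ 0.5415 -0.2457  0.0103]
 [ 0.5595 -0.1839  0.0903]] pitch 20.424237013035842 yaw off -6.205128188239823 x at butt 0.5332705241784677 x at tip 0.550122949597898
```

View pics/w6.png

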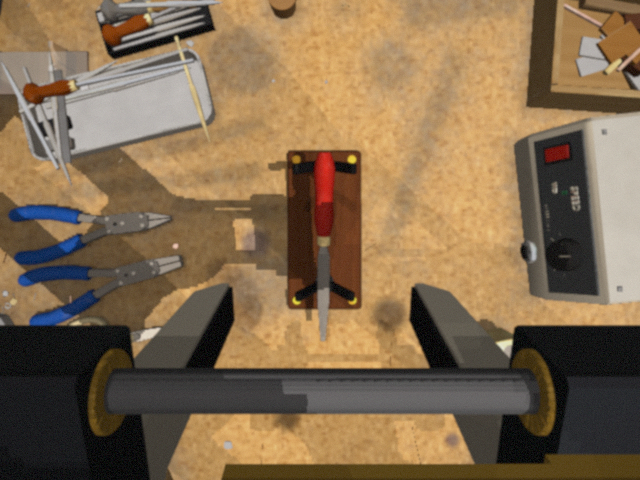

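The file lies in both forks, butt at (324,153) and tip at (323,340), midway between the fork arms. My colour mask took in the brown base, so I'll check the numbers from the saved frame using height, and hand in if they fit.

Run:
```python
from h import *
z=np.load('pics/w6.npz');d=z['d'];s={'tool_pos':z['pos'],'orientation':z['ori']}
v=np.arange(155,339,6);u=np.full_like(v,324);X=toworld('wrist',np.c_[u,v],d[v,u],s);X=X[X[:,2]>.03]
f=np.polyfit(X[:,1],X[:,2],1);print(X[[0,1,2,-2,-1]].round(4),np.degrees(np.arctan(f[0])))
ok=abs(X[0,0]-.5255)<.01 and abs(X[-1,0]-.5255)<.012 and 10<np.degrees(np.arctan(f[0]))<20 and abs(X[0,1]-(-.2585+.061))<.012 and .08<X[0,2]<.105
print(ok)
if ok: print(robot.close_job())
```

```text
[[ 0.5262 -0.2017  0.0905]
 [ 0.5262 -0.2061  0.0898]
 [ 0.5262 -0.2105  0.0892]
 [ 0.5264 -0.3419  0.0472]
 [ 0.5264 -0.3473  0.0461]] 18.35419165323172
True
the job is handed in; nothing more can be done
None
```

The red-handled file is resting in both forks, red handle in the taller and blade in the lower, released and centred. The jars, bottle and spool were not approached, and the job was handed in with about 11.6 s on the robot's clock; no verdict was returned.

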